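# Roll the greased valve knob up the service ramp and close the keeper

## Task

The chrome knob has just been greased, so do not grip or lift it: with the fingertips, push it gently and steadily up the white ramp until it drops into the blue seat against the steel stop, never letting it run away or roll back on the slope. Once it rests in the seat, push the red tab so that the keeper bar slides fully shut behind the knob, and leave everything else on the bench where it is.

Things in the scene. Friction and masses are not known exactly. Their poses are not given: they have to be found in the camera images.
- ramp: Fixed ramp: a white lane 46 mm wide along its x, with a blue seat on top. Origin on the bench under the centre line; x points level and uphill, y left, z up. Level foot x -155 to -55 mm, surface z 12; toe lip at x -160 to -155, up to z 18. Rails (4 mm, y 23 to 27 each side) stand 6 to 9 mm over foot and slope, 12 over the seat. A 4 mm base plate spans x 23 to 133, y -95 to 5.
- slope_foot (a point): Foot of the slope on the lane's centre line: x -55, z 12 mm in the ramp's frame. From here the lane climbs straight (9 degrees) to the crest. Axes as the ramp's.
- crest (a point): Top edge of the slope on the centre line: x 85, z 34 mm in the ramp's frame. Just past it is a 4 mm step down into the level blue seat (x 85 to 121, surface z 30). Axes as the ramp's.
- stop_face (a point): Foot of the steel stop's face on the centre line: x 121, z 30 mm in the ramp's frame. The stop is 12 mm thick and reaches up to z 66. Axes as the ramp's.
- knob: Knurled chrome knob: cylinder 44 mm in diameter, 40 mm long, 0.2 to 0.37 kg, on the level foot, axle across the lane; slippery with grease (friction 0.28 to 0.42), rolls freely. Origin at its centre, y along the axle (x and z turn as it rolls). Seated at the stop, its centre is at x 97.5 to 99, z 52 mm in the ramp's frame.
- keeper (a joint): Keeper bar sliding level across the lane towards the ramp's +y, at x 64 to 72, z 46 to 56 mm in the ramp's frame. In m: 0 drawn back, 0.042 fully shut at its end stop, across the lane behind the seated knob. Starts within 6 mm of 0, stays where left, moves at 1 to 2 N. Its grey guide fills x 56 to 80, y -42 to -28, up to z 62.
- keeper_tab (a point): Point on the outer (-y) face of the keeper's red upright tab, to be pushed towards the ramp's +y. In the ramp's frame: x 68, z 74 mm, y -91 drawn back, -49 fully shut. The tab is 26 mm along x, 7 mm thick along y, and reaches from z 44 to z 84 mm.
- bench_block: Bystander: stainless block 70 x 70 x 30 mm with four round holes, beside the ramp on its +y side. Origin under its centre.
- front_cover: Bystander: grey plastic cover disc, 68 mm across, 16 mm high, beside the ramp's lower half on its -y side. Origin under its centre.
- mouthpiece: Bystander: amber mouthpiece, about 55 x 55 x 20 mm. Origin under its middle.
- grease_jar: Bystander: closed jar, 60 mm across, 55 mm high. Origin under its centre.
- brass_sleeve: Bystander: brass tube standing upright, 34 mm across, 45 mm high. Origin under its centre.
- screwdriver: Bystander: screwdriver lying on the bench. Origin under its middle.
There are look-alikes about, which are no part of the job. Leave any pink look-alike of the knob alone.

How it is judged:
By the outcome, as a careful person would: the job done as asked, in the order asked, and still so for the second after the job is handed in, with the robot touching nothing.
It also fails if it takes over 43 s, if anything falls off the work surface, if the arm or the gripper's body presses on something with over 40 N, if the wrist force passes 120 N, or if a joint passes its speed limit or range.

## Robot

A 6-joint arm with a two-finger parallel gripper is mounted at the origin on the work surface. World frame = base frame: x ahead of the robot, y to its left, z up, the work surface at z = 0. Lengths are in m, angles in rad, forces in N, time in s.
With the tool pointing down it reaches from about 0.375 to 0.75 m from the base axis. Payload 9 kg.
Tool frame: the origin (TCP) lies on the centre line of the jaws, within the pads' length; the fingertips stand 11 mm ahead of it and the grasp point (between the pads) lies 8 mm behind it; z points along the fingers, y is the direction in which the jaws open and shut (so a half turn about z gives the same grasp; the last joint's range is limited). The gripper opens to 85 mm and grips with 20 to 120 N. Pads are 22 mm wide; open, the fingers measure 114 mm over their backs; the gripper's body (76 mm by 85 mm) begins 54 mm behind the grasp point. The pads swing forward as they close: fully open they stand 13 mm farther back than shut.
Start: joints at [-1.52, 0.104, 0.097, 1.564, 0, 1.353], TCP at [0.159, -0.578, 0.216] pointing down, gripper open.
Joint ranges: [-2.99, 2.99], [-0.84, 1.86], [-1.1, 1.16], [-1.84, 2.11], [-1.51, 1.56], [-3.14, 3.14]. Speed limits (rad/s): [2.22, 2.22, 2.57, 3.14, 3.14, 3.14].

## Interface

Orientations are given as a unit quaternion [w, x, y, z].
In Python, from cell import * gives the robot as it stands.
- The arm moves only by the tool drive_tool, never from a script. Its arguments are lists of equal length, an entry for each row: "slide": the shift along the tool's x, y, z in m, a list of three; "yaw": the turn about the tool's z in degrees; "claw": the finger opening in m, from 0 to 0.0854. A call has 1 to 8 rows; each row shifts and turns the pose as measured when the row begins, along the tool's axes as they then stand; what a row does not reach is not made up. A row lasts 1/12 s, in which the tool goes at most 41.7 mm and 7.16 degrees, less where a joint would pass 70% of its speed; a pose out of reach is approached as far as the arm can. A call with a gripper value outside its range is refused whole. The fingers move at their own pace and stop on an object; the grip force is fixed at half the most. Time passes only in rows, so rows that do not move let the fingers close. It gives the time, the measured TCP pose, the force and the opening at its end, in the units of the state.
- state(): the state, without advancing time (a new reading comes with each control period).
- snapshot(name): name is "side" or "top" or "wrist"; returns a dict with "image" (384x512x3 uint8, blue, green, red), "intrinsics" (3x3 intrinsics, pixels), "cam_to_world" (4x4, takes a point from camera to world coordinates). Camera axes: x right, y up, looking along -z (the intrinsics and any distortion apply to the point x, -y, -z); pixel columns grow to the right and rows downward; lengths in m; the calibration is good to about 2 mm. A picture is of the moment at which its call begins. There is no depth.
- hand_in(): hands the job in, once; it reports no verdict.
The state is a dict: "clock": time; "q": joint angles; "qvel": joint speeds; "joint_efforts": joint torques, N m; "ee_pos": TCP position; "orientation": TCP orientation; "wrist_force": force on the tool from outside, world axes, zero at the start; "torque": the same for the moment, N m; "grip_width": opening from 0.0 (shut) to 1.0 (fully open).
Only numpy, scipy, OpenCV 4.12 (cv2) and the standard library are available. Lean on these libraries where they do the work, as an engineer would, in place of code of your own. Each camera call takes 0.05 s, during which the arm holds its last target.

## Working session

There is one attempt and no reset: what is moved stays moved. The work goes in short steps, Python scripts to look and compute and a tool call to move; the robot and the scene stay as the last step left them, time stands still between calls to the robot, and variables do not carry over. Pictures are saved under pics/ and viewed, and the job is handed in when it is done.

Besides the shell and the picture viewer there is one more tool, called after "Call:" as name([rows], argument=value, ...), one row to a line, values as JSON. drive_tool: Moves the arm, as the interface text tells. Its arguments: {"type":"object","properties":{"slide":{"type":"array","items":{"type":"array","items":{"type":"number"}}},"yaw":{"type":"array","items":{"type":"number"}},"claw":{"type":"array","items":{"type":"number"}}},"required":["slide","yaw","claw"]}

```bash
ls; mkdir -p pics; python3 - <<'E'
from cell import *
import cv2,numpy as np
s=state();print(s)
for n in ["side","top","wrist"]:
    d=snapshot(n);cv2.imwrite(f"pics/{n}0.png",d["image"]);print(n,d["intrinsics"],np.round(d["cam_to_world"],4).tolist(),[k for k in d])
    np.savez(f"cam_{n}.npz",K=d["intrinsics"],T=d["cam_to_world"])
E
```

```text
pics
{'clock': 0.0, 'q': array([-1.51971227e+00,  1.04695652e-01,  9.64762926e-02,  1.56388807e+00,
        4.82839465e-06,  1.35307035e+00]), 'qvel': array([ 0.00104652, -0.00113914, -0.00076311,  0.0005481 ,  0.0010399 ,
        0.00079356]), 'joint_efforts': array([ 2.50734854e-03, -5.56931520e+01,  5.03649366e+01,  1.66028948e-02,
       -3.14202816e-04,  2.16079528e-06]), 'ee_pos': array([ 0.15932834, -0.578102  ,  0.21512833]), 'orientation': array([-6.53074108e-04,  9.90981022e-01,  1.34000688e-01,  5.69636345e-05]), 'wrist_force': array([ 0.28039893, -0.29568223,  0.4462247 ]), 'torque': array([-0.00329854, -0.01219617,  0.03551162]), 'grip_width': 1.004588844580631}
side [[369.45078437   0.         257.75016714]
 [  0.         369.45078437 191.09550339]
 [  0.           0.           1.        ]] [[-0.9572, 0.1862, -0.2216, 0.3538], [-0.2894, -0.5986, 0.7469, 0.6656], [0.0064, 0.7791, 0.6269, 0.6381], [0.0, 0.0, 0.0, 1.0]] ['image', 'intrinsics', 'cam_to_world']
top [[404.57632225   0.         248.37092286]
 [  0.         404.57632225 187.34687081]
 [  0.           0.           1.        ]] [[-0.0123, 0.9801, -0.1982, 0.3446], [-0.9999, -0.0144, -0.009, -0.0148], [-0.0116, 0.198, 0.9801, 1.1952], [0.0, 0.0, 0.0, 1.0]] ['image', 'intrinsics', 'cam_to_world']
wrist [[336.11566926   0.         259.9810456 ]
 [  0.         336.11566926 190.79507576]
 [  0.           0.           1.        ]] [[0.2661, 0.9109, 0.3152, 0.2408], [-0.9639, 0.2519, 0.0858, -0.5561], [-0.0013, -0.3267, 0.9451, 0.3736], [0.0, 0.0, 0.0, 1.0]] ['image', 'intrinsics', 'cam_to_world']
```

View pics/side0.png

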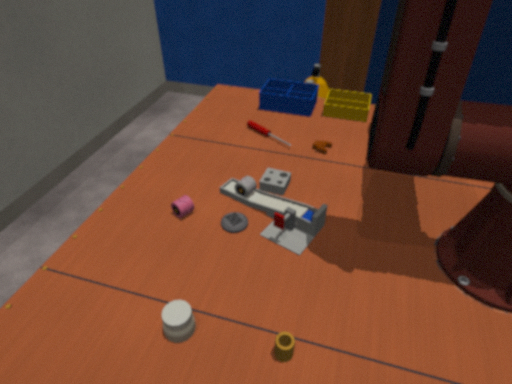

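View pics/top0.png

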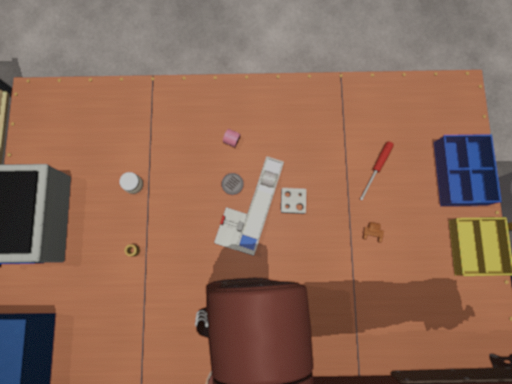

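The only knob candidates are the chrome knob on the lane (top ≈(268,181), side ≈(246,186)) and the pink look-alike on the bench (top (231,138), side (182,206)). I choose the chrome one on the white lane and check it in close crops.

```bash
python3 - <<'E'
import cv2,numpy as np
a=cv2.imread("pics/top0.png")[145:265,205:315]; b=cv2.imread("pics/side0.png")[160:260,205:335]
cv2.imwrite("pics/topc.png",cv2.resize(a,None,fx=5,fy=5,interpolation=cv2.INTER_CUBIC))
cv2.imwrite("pics/sidec.png",cv2.resize(b,None,fx=5,fy=5,interpolation=cv2.INTER_CUBIC))
E
```

```text
(no output)
```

View pics/topc.png

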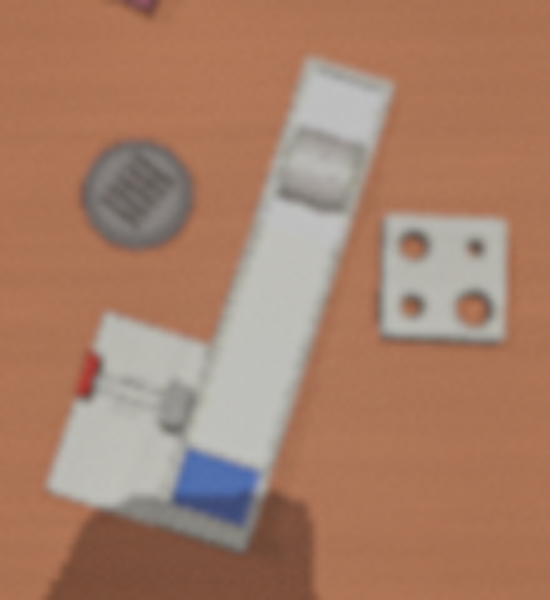

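View pics/sidec.png

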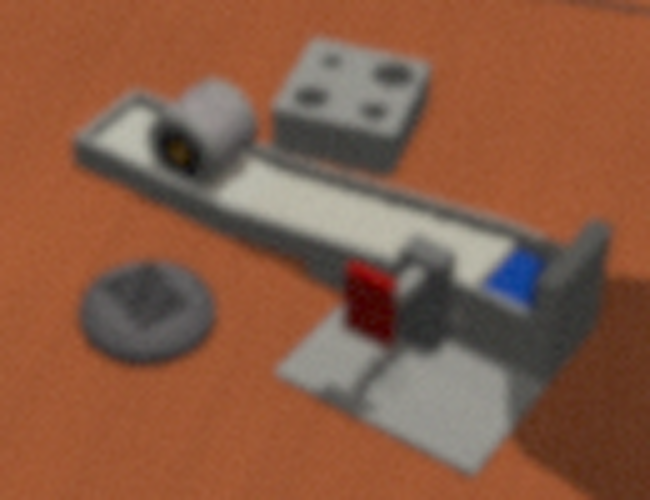

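View pics/wrist0.png

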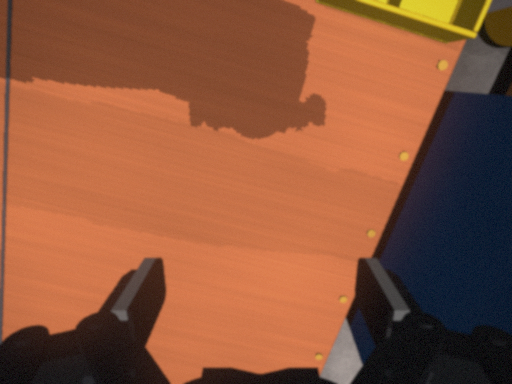

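```bash
cat > h.py <<'E'
import numpy as np,cv2
from scipy.optimize import least_squares
def cam(n):
    d=np.load(f"cam_{n}.npz");return d["K"],d["T"]
def proj(P,K,T):
    P=np.atleast_2d(P);c=np.c_[P,np.ones(len(P))]@np.linalg.inv(T).T
    return np.c_[K[0,0]*c[:,0]/-c[:,2]+K[0,2],K[1,1]*-c[:,1]/-c[:,2]+K[1,2]]
def ray(uv,K,T,z):
    d=np.array([(uv[0]-K[0,2])/K[0,0],-(uv[1]-K[1,2])/K[1,1],-1.]);d=T[:3,:3]@d
    return T[:3,3]+d*(z-T[2,3])/d[2]
def r2w(P,p):
    P=np.atleast_2d(P)/1000.;c,s=np.cos(p[2]),np.sin(p[2])
    return np.c_[p[0]+c*P[:,0]-s*P[:,1],p[1]+s*P[:,0]+c*P[:,1],P[:,2]]
E
cat > fit.py <<'E'
from h import *
top=[((-160,27,18),(394,82)),((-160,-27,18),(307,58)),((23,-95,4),(105,313)),((133,-95,4),(48,490)),((85,-23,30),(188,450)),((85,23,30),(258,472)),((121,23,30),(246,525))]
side=[((-160,-27,18),(76,140)),((23,-95,4),(275,370)),((133,-95,4),(475,472)),((85,-23,30),(488,287)),((121,27,66),(603,222))]
def im(px,o): return [(px[0]+.5)/5-.5+o[0],(px[1]+.5)/5-.5+o[1]]
A=[("top",np.array([a for a,_ in top]),np.array([im(b,(205,145)) for _,b in top])),("side",np.array([a for a,_ in side]),np.array([im(b,(205,160)) for _,b in side]))]
def f(p,sel=A): return np.concatenate([(proj(r2w(P,p),*cam(n))-U).ravel() for n,P,U in sel])
for sel in (A,A[:1],A[1:]):
    r=least_squares(lambda p:f(p,sel),[0.35,0,np.pi],loss='soft_l1');print(r.x,np.degrees(r.x[2]));
    print(np.round(r.fun.reshape(-1,2),1).tolist())
    if sel is A: np.save("ramp.npy",r.x);p=r.x
for n,o,f_ in (("top",(205,145),"topc"),("side",(205,160),"sidec")):
    I=cv2.imread(f"pics/{f_}.png")
    for L in ([(-160,-27,18),(-160,27,18),(-55,27,18),(85,27,42),(121,27,42)],[(-160,-27,18),(-55,-27,18),(85,-27,42),(121,-27,42)],[(23,5,4),(23,-95,4),(133,-95,4),(133,5,4)],[(85,-23,34),(85,23,34)],[(121,-27,66),(121,27,66),(133,27,66),(133,-27,66),(121,-27,66)],[(56,-42,62),(80,-42,62),(80,-28,62),(56,-28,62),(56,-42,62)],[(55,-91,84),(81,-91,84),(81,-91,44),(55,-91,44),(55,-91,84)]):
        q=((proj(r2w(L,p),*cam(n))-o+.5)*5-.5).round().astype(int)
        cv2.polylines(I,[q.reshape(-1,1,2)],False,(0,255,0),1)
    cv2.imwrite(f"pics/{f_}_ov.png",I)
E
python3 fit.py
```

```text
[ 0.51688075 -0.03336467  2.81647583] 161.37217805508016
[[-0.1, 0.6], [0.2, 0.2], [0.2, 0.2], [-0.4, 0.3], [-0.1, -0.6], [1.1, -0.0], [-0.3, 1.5], [-0.3, -0.5], [0.6, 0.1], [0.3, 0.1], [-3.5, 2.4], [-1.6, -1.2]]
[ 0.51780998 -0.033215    2.81868741] 161.49889226402692
[[-0.2, 0.3], [0.0, -0.2], [0.1, 0.0], [-0.3, 0.1], [-0.1, -0.8], [1.2, -0.3], [-0.3, 1.2]]
[ 0.5152357  -0.03363865  2.8098629 ] 160.99328509818363
[[0.5, -0.6], [1.0, 0.1], [0.6, 0.3], [-3.0, 2.6], [-1.0, -1.0]]
```

View pics/topc_ov.png

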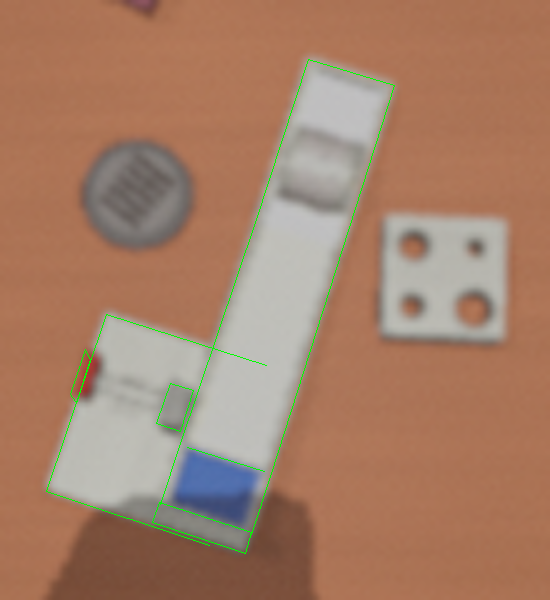

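View pics/sidec_ov.png

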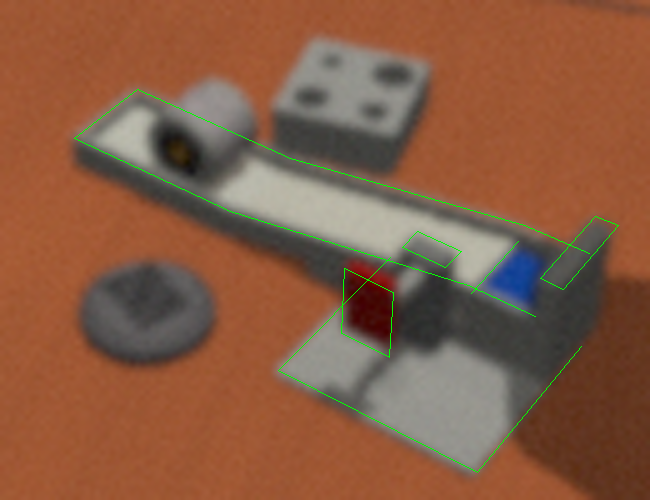

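```bash
python3 - <<'E'
from h import *
p=np.load("ramp.npy")
def w2r(P):
    c,s=np.cos(p[2]),np.sin(p[2]);d=P[:2]-p[:2];return 1000*np.array([c*d[0]+s*d[1],-s*d[0]+c*d[1],P[2]])
im=lambda px,o:[(px[0]+.5)/5-.5+o[0],(px[1]+.5)/5-.5+o[1]]
print("knob top",w2r(ray(im((322,169),(205,145)),*cam("top"),.034)),"side face",w2r(ray(im((178,150),(205,160)),*cam("side"),.034)))
print("tab top",w2r(ray(im((84,375),(205,145)),*cam("top"),.084)))
for q in [(-165,0,100),(-150,0,35),(60,0,60),(68,-110,70)]: print(q,r2w(q,p))
for n,uv,z in (("cover",(135,194),.016),("block",(443,278),.03)): print(n,w2r(ray(im(uv,(205,145)),*cam("top"),z)))
K,T=cam("wrist")
import json
from scipy.spatial.transform import Rotation as R
Rt=R.from_quat([0.99098,0.134,0.000057,-0.00065]).as_matrix()
t=np.array([0.15933,-0.5781,0.21513])
M=np.eye(4);M[:3,:3]=Rt.T@T[:3,:3];M[:3,3]=Rt.T@(T[:3,3]-t);np.save("wr.npy",M);print(np.round(M,3))
E
```

```text
knob top [-93.99694407   1.88183868  34.        ] side face [-95.473664 -18.203959  34.      ]
tab top [ 68.6528591  -86.88535872  84.        ]
(-165, 0, 100) [[ 0.67323696 -0.08606889  0.1       ]]
(-150, 0, 35) [[ 0.65902276 -0.0812776   0.035     ]]
(60, 0, 60) [[ 0.46002395 -0.0141995   0.06      ]]
(68, -110, 70) [[0.48757918 0.09259333 0.07      ]]
cover [ -49.47964557 -100.23208089   16.        ]
block [-54.24945977  88.34262676  30.        ]
[[ 0.001  0.945  0.327  0.084]
 [ 1.    -0.001 -0.     0.   ]
 [ 0.     0.327 -0.945 -0.158]
 [ 0.     0.     0.     1.   ]]
```

Call:
drive_tool([
  [0,0,0],
], yaw=[-6], claw=[0])

```text
clock: 0.23
ee_pos: [0.1593, -0.578, 0.215]
orientation: [-0.001, 0.983, 0.185, 0.0]
wrist_force: [-0.1, -1.1, -0.1]
grip_width: 0.882
```

Call:
drive_tool([
  [0.032,-0.014,0],
  [0.034,-0.01,0],
  [0.035,-0.006,0],
  [0.035,-0.002,0],
  [0.035,0.002,0],
  [0.035,0.007,0],
  [0.033,0.011,0],
  [0.032,0.015,0],
], yaw=[-7,-7,-7,-7,-7,-7,-7,-7], claw=[0,0,0,0,0,0,0,0])

```text
clock: 0.9
ee_pos: [0.3567, -0.3702, 0.2109]
orientation: [-0.003, 0.774, 0.634, 0.001]
wrist_force: [0.1, -0.6, 0.5]
grip_width: -0.005
```

Call:
drive_tool([
  [0.0285,0.0195,0],
  [0.026,0.0227,0],
  [0.023,0.0257,0],
  [0.02,0.0284,0],
  [0.016,0.0306,0],
  [0.012,0.0323,0],
  [0.0085,0.0335,0],
  [0.004,0.0343,0],
], yaw=[-7,-7,-7,-7,-7,-7,-7,-7], claw=[0,0,0,0,0,0,0,0])

```text
clock: 1.57
ee_pos: [0.5596, -0.1617, 0.2105]
orientation: [-0.002, 0.375, 0.927, 0.002]
wrist_force: [0.1, -0.8, 0.4]
grip_width: 0.005
```

Call:
drive_tool([
  [-0.003,0.031,0],
  [-0.0065,0.0305,0],
  [-0.01,0.0295,0],
  [-0.0135,0.028,0],
  [0,0,0],
], yaw=[-6.6,-6.6,-6.6,-5,0], claw=[0,0,0,0,0])

```text
clock: 1.98
ee_pos: [0.6598, -0.0691, 0.2075]
orientation: [-0.003, 0.149, 0.989, 0.004]
wrist_force: [-0.5, -1.2, 0.1]
grip_width: 0.003
```

```bash
cat > st.py <<'E'
from h import *
import sys
from cell import *
from scipy.spatial.transform import Rotation as R
p=np.load("ramp.npy")
def w2r(P):
    c,s=np.cos(p[2]),np.sin(p[2]);d=np.array(P[:2])-p[:2];return 1000*np.array([c*d[0]+s*d[1],-s*d[0]+c*d[1],P[2]])
def show():
    s=state();o=s["orientation"];M=R.from_quat([o[1],o[2],o[3],o[0]]).as_matrix()
    yaw=np.degrees(np.arctan2(M[1,0],M[0,0]))
    print("t",round(s["clock"],2),"tcp ramp",w2r(s["ee_pos"]).round(1),"yawerr(world deg, tool-ramp)",round(yaw-np.degrees(p[2]),2),"toolz",M[:,2].round(3),"F",s["wrist_force"].round(1),"grip",round(s["grip_width"],3))
def pic(n,name,crop=None,f=1):
    d=snapshot(n);I=d["image"]
    np.savez(f"cam_{n}.npz",K=d["intrinsics"],T=d["cam_to_world"])
    cv2.imwrite(f"pics/{name}_raw.png",I)
    if crop: I=cv2.resize(I[crop[1]:crop[3],crop[0]:crop[2]],None,fx=f,fy=f,interpolation=cv2.INTER_CUBIC)
    cv2.imwrite(f"pics/{name}.png",I)
E
python3 -c "
from st import *
show();pic('wrist','w1');pic('side','s1',(205,130,335,260),4)"
```

```text
t 1.98 tcp ramp [-146.9  -11.8  207.5] yawerr(world deg, tool-ramp) 1.43 toolz [-0.005  0.008 -1.   ] F [-0.5 -1.2  0.1] grip 0.003
```

View pics/w1.png

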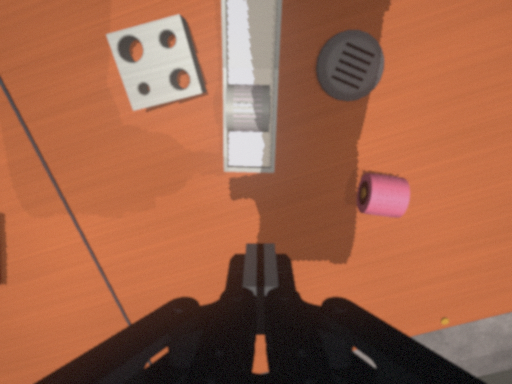

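View pics/s1.png

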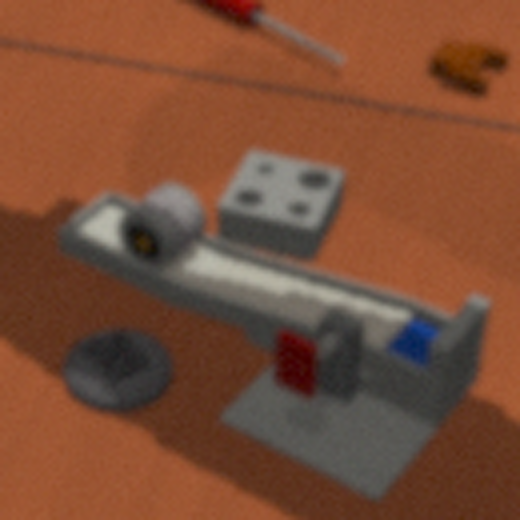

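Wrist view: knob on the lane at (248,107), toe end corners at (222,172)/(275,172), closed fingertips at (260,245), pink look-alike off to the right (384,195).

```bash
python3 - <<'E'
from h import *
import cv2
I=cv2.imread("pics/w1_raw.png")[0:185,195:310];cv2.imwrite("pics/w1z.png",cv2.resize(I,None,fx=3.2,fy=3.2,interpolation=cv2.INTER_CUBIC))
p=np.load("ramp.npy")
K,T=cam("wrist")
def w2r(P):
    c,s=np.cos(p[2]),np.sin(p[2]);d=np.array(P[:2])-p[:2];return (1000*np.array([c*d[0]+s*d[1],-s*d[0]+c*d[1],P[2]])).round(1)
for uv,z in (((222,172),.018),((275,172),.018),((248,107),.034),((248,84),.045),((248,131),.045)): print(uv,w2r(ray(uv,K,T,z)))
print(proj(r2w([(-160,-27,18),(-160,27,18),(-55,27,18),(-55,-27,18)],p),K,T).round(1).tolist())
E
```

```text
(222, 172) [-161.2   27.5   18. ]
(275, 172) [-159.9  -29.4   18. ]
(248, 107) [-91.3   0.1  34. ]
(248, 84) [-70.    0.1  45. ]
(248, 131) [-112.6   -0.5   45. ]
[[272.7, 172.1], [222.4, 170.9], [221.3, 66.6], [276.8, 68.1]]
```

View pics/w1z.png

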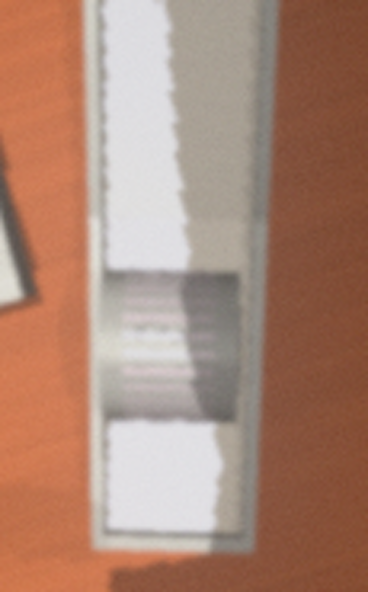

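Call:
drive_tool([
  [0.003,-0.006,0.03],
  [0.002,-0.006,0.035],
  [0,0,0.035],
  [0,0,0.03],
  [0,0,0.02],
  [0,0,0],
], yaw=[1.4,0,0,0,0,0], claw=[0,0,0,0,0,0])

```text
clock: 2.58
ee_pos: [0.6462, -0.0869, 0.0563]
orientation: [-0.0, 0.172, 0.985, 0.002]
wrist_force: [-0.5, 1.1, -1.2]
grip_width: -0.002
```

```bash
python3 -c "
from st import *
show();pic('wrist','w2');pic('side','s2',(205,130,335,260),4)"
```

```text
t 2.58 tcp ramp [-139.7    9.4   56.3] yawerr(world deg, tool-ramp) -1.22 toolz [-0.     0.003 -1.   ] F [-0.5  1.1 -1.2] grip -0.002
```

View pics/w2.png

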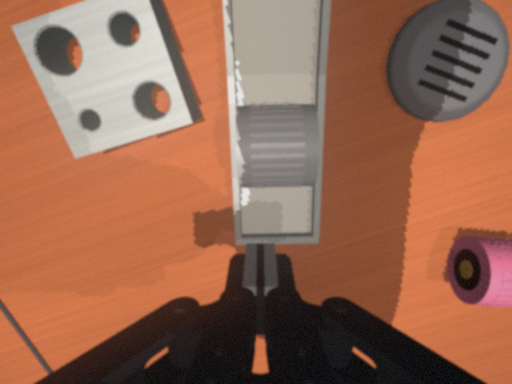

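View pics/s2.png

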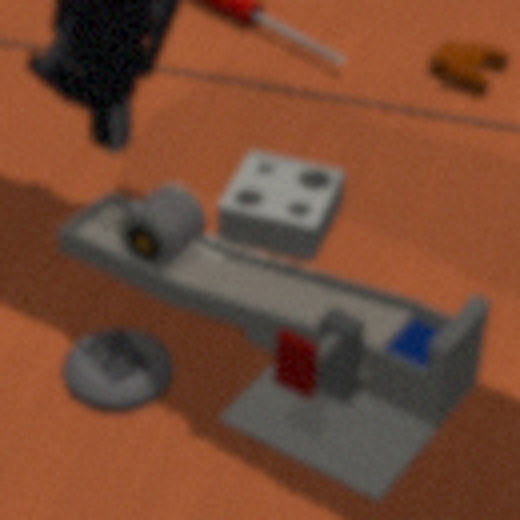

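Call:
drive_tool([
  [0,0.0095,0.006],
  [0,0,0.009],
  [0,0,0.006],
  [0,0,0],
], yaw=[-1.2,0,0,0], claw=[0,0,0,0])

```text
clock: 3.02
ee_pos: [0.6563, -0.0797, 0.0461]
orientation: [0.007, 0.161, 0.987, 0.0]
wrist_force: [-0.2, 0.3, -0.3]
grip_width: -0.003
```

```bash
python3 -c "
from st import *
show();pic('wrist','w3')
K,T=cam('wrist');s=state()
print(proj(s['ee_pos']-[0,0,.011],K,T),proj(r2w([(-95,-27,18),(-95,27,18),(-160,-27,18),(-160,27,18)],p),K,T).round(1).tolist())"
```

```text
t 3.02 tcp ramp [-146.9   -0.6   46.1] yawerr(world deg, tool-ramp) 0.04 toolz [ 0.015 -0.002 -1.   ] F [-0.2  0.3 -0.3] grip -0.003
[[259.99725952 234.74434521]] [[307.8, 135.6], [210.2, 135.5], [302.6, 240.1], [215.4, 240.1]]
```

View pics/w3.png

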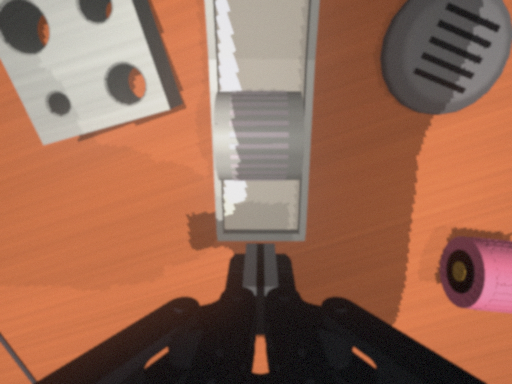

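```bash
python3 -c "
from st import *
pic('side','s3',(205,110,305,210),6)
I=cv2.imread('pics/s3.png');K,T=cam('side');s=state();e=s['ee_pos']
for dz,c in ((-.011,(0,255,0)),(0,(0,255,255)),(.02,(255,255,0))):
  for dx in (-11,0,11):
    r=w2r(e);q=r+[dx,0,dz*1000];u=(proj(r2w(q,p),K,T)[0]-(205,110)+.5)*6
    cv2.circle(I,tuple(int(v) for v in u),3,c,-1)
cv2.imwrite('pics/s3o.png',I)"
```

```text
(no output)
```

View pics/s3o.png

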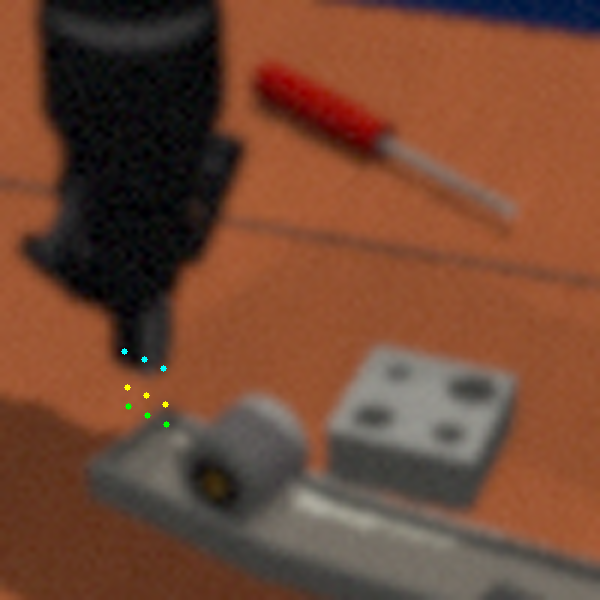

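The images disagree with the stated tool geometry: in both the side and the wrist view the closed tips end about 20 mm behind the reported TCP, not 11 mm ahead of it. I'll settle it with a gentle touch on the bare lane behind the knob.

Call:
drive_tool([
  [0.004,0,0.006],
  [0.004,0,0.007],
  [0,0,0.003],
  [0,0,0],
], yaw=[0,0,0,0], claw=[0,0,0,0])

```text
clock: 3.45
ee_pos: [0.6491, -0.0774, 0.0305]
orientation: [0.008, 0.162, 0.987, 0.0]
wrist_force: [-0.1, 1.0, -0.2]
grip_width: 0.005
```

```bash
python3 -c "
from st import *
show();pic('wrist','w4',(180,70,340,300),2.5);pic('side','s4',(205,110,305,210),6)"
```

```text
t 3.45 tcp ramp [-139.3   -0.5   30.5] yawerr(world deg, tool-ramp) 0.03 toolz [ 0.017 -0.002 -1.   ] F [-0.1  1.  -0.2] grip 0.005
```

View pics/w4.png

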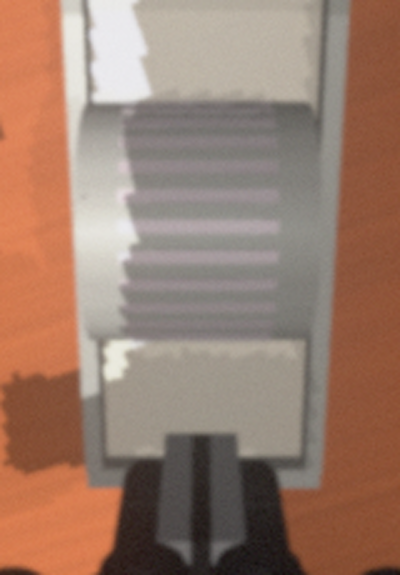

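View pics/s4.png

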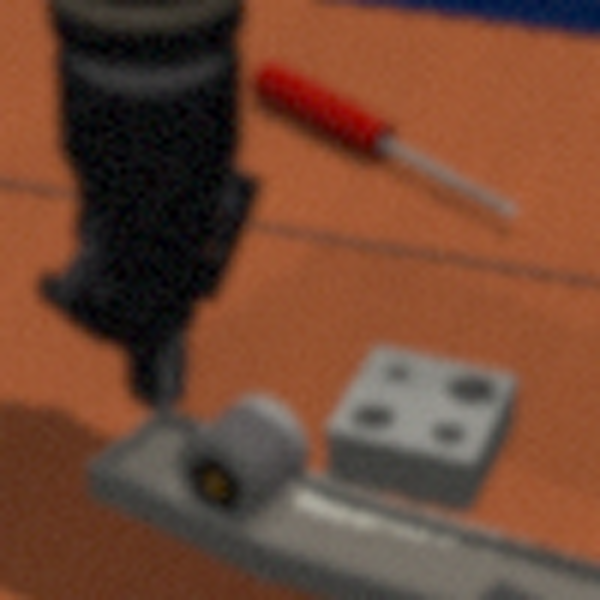

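Call:
drive_tool([
  [0.003,0,0.002],
  [0,0,0.002],
  [0,0,0.002],
], yaw=[0,0,0], claw=[0,0,0])

```text
clock: 3.8
ee_pos: [0.647, -0.0767, 0.0255]
orientation: [0.009, 0.162, 0.987, -0.0]
wrist_force: [-0.1, 1.0, 1.4]
grip_width: -0.003
```

Call:
drive_tool([
  [0,0,0.002],
  [0,0,0.002],
  [0,0,0],
], yaw=[0,0,0], claw=[0,0,0])

```text
clock: 4.05
ee_pos: [0.647, -0.0767, 0.0207]
orientation: [0.009, 0.162, 0.987, 0.0]
wrist_force: [0.0, -0.7, 0.8]
grip_width: 0.0
```

Call:
drive_tool([
  [0,0,0.003],
  [0,0,0.003],
  [0,0,0.002],
  [0,0,0],
], yaw=[0,0,0,0], claw=[0,0,0,0])

```text
clock: 4.38
ee_pos: [0.6473, -0.0768, 0.0118]
orientation: [0.009, 0.162, 0.987, -0.0]
wrist_force: [0.5, 0.9, -0.9]
grip_width: -0.002
```

```bash
python3 -c "
from st import *
show();pic('wrist','w5',(180,70,340,300),2.5);pic('side','s5',(205,110,305,210),6)"
```

```text
t 4.38 tcp ramp [-137.5   -0.4   11.8] yawerr(world deg, tool-ramp) 0.01 toolz [ 0.018 -0.003 -1.   ] F [ 0.5  0.9 -0.9] grip -0.002
```

View pics/s5.png

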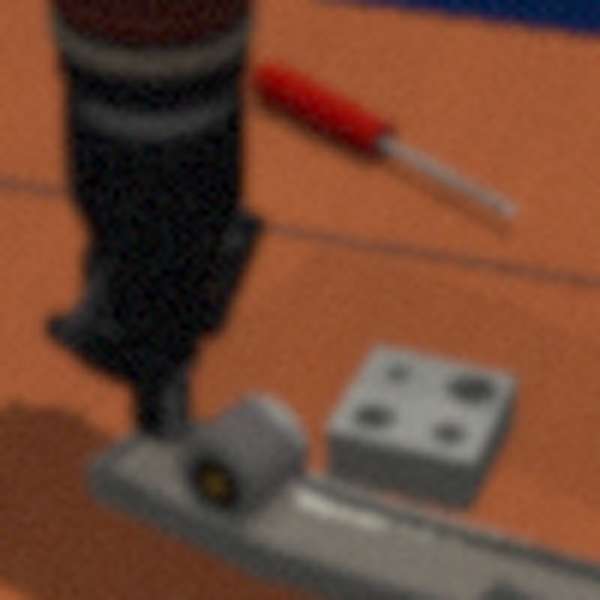

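View pics/w5.png

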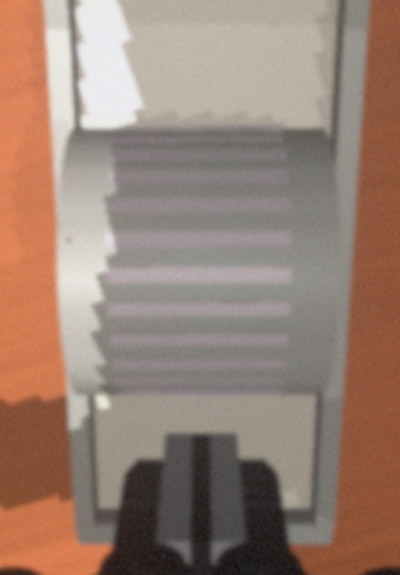

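Call:
drive_tool([
  [0,0,0.003],
  [0,0,0.003],
  [0,0,0.002],
  [0.002,0,0],
  [0.002,0,0],
  [0,0,0],
], yaw=[0,0,0,0,0,0], claw=[0,0,0,0,0,0])

```text
clock: 4.98
ee_pos: [0.6436, -0.0756, 0.0034]
orientation: [0.01, 0.162, 0.987, -0.0]
wrist_force: [-0.1, 0.7, 0.5]
grip_width: 0.002
```

```bash
python3 -c "
from st import *
show();pic('wrist','w6',(180,70,340,300),2.5);pic('side','s6',(205,110,305,210),6)"
```

```text
t 4.98 tcp ramp [-133.6   -0.5    3.4] yawerr(world deg, tool-ramp) 0.02 toolz [ 0.019 -0.003 -1.   ] F [-0.1  0.7  0.5] grip 0.002
```

View pics/s6.png

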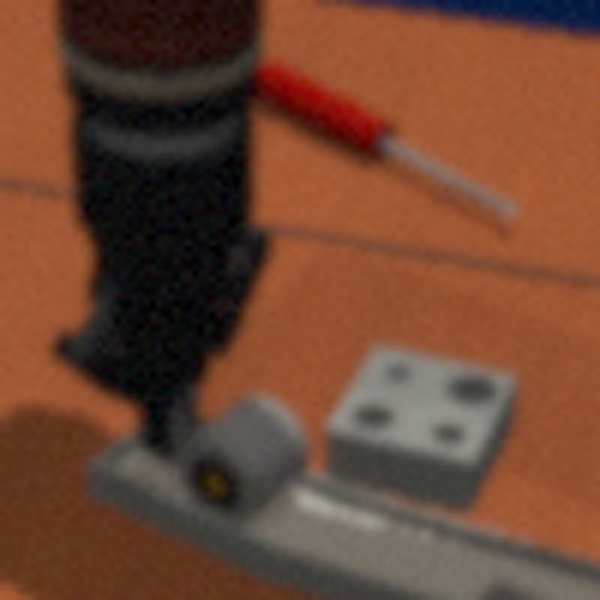

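View pics/w6.png

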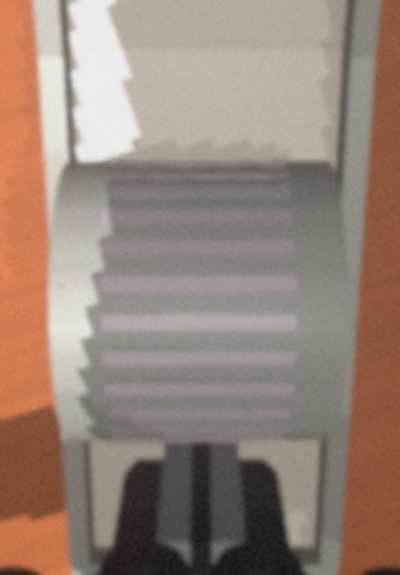

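Call:
drive_tool([
  [0.0015,0,0],
  [0.0015,0,0],
  [0.0015,0,0],
  [0.0015,0,0],
  [0.0015,0,0],
  [0.0015,0,0],
  [0.0015,0,0],
  [0.0015,0,0],
], yaw=[0,0,0,0,0,0,0,0], claw=[0,0,0,0,0,0,0,0])

```text
clock: 5.75
ee_pos: [0.6321, -0.0718, 0.0041]
orientation: [0.01, 0.162, 0.987, -0.0]
wrist_force: [-0.1, 0.7, -0.2]
grip_width: 0.001
```

```bash
python3 -c "
from st import *
show();pic('wrist','w7',(180,70,340,300),2.5)"
```

```text
t 5.75 tcp ramp [-121.5   -0.4    4.1] yawerr(world deg, tool-ramp) 0.01 toolz [ 0.021 -0.004 -1.   ] F [-0.1  0.7 -0.2] grip 0.001
```

View pics/w7.png

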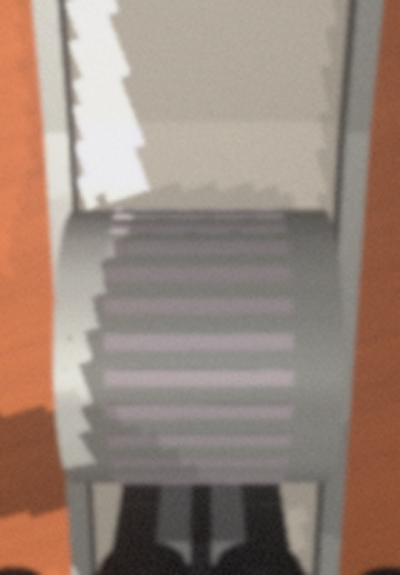

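Call:
drive_tool([
  [0.0015,0,0],
  [0.0015,0,0],
  [0.0015,0,0],
  [0.0015,0,0],
  [0.0015,0,0],
  [0.0015,0,0],
  [0.0015,0,0],
  [0.0015,0,0],
], yaw=[0,0,0,0,0,0,0,0], claw=[0,0,0,0,0,0,0,0])

```text
clock: 6.47
ee_pos: [0.6195, -0.0675, 0.0039]
orientation: [0.01, 0.162, 0.987, -0.0]
wrist_force: [-0.7, 0.3, 0.3]
grip_width: -0.002
```

```bash
python3 -c "
from st import *
show();pic('wrist','w8',(180,70,340,300),2.5);pic('side','s8',(205,130,335,260),4)"
```

```text
t 6.47 tcp ramp [-108.1   -0.5    3.9] yawerr(world deg, tool-ramp) 0.02 toolz [ 0.02  -0.004 -1.   ] F [-0.7  0.3  0.3] grip -0.002
```

View pics/w8.png

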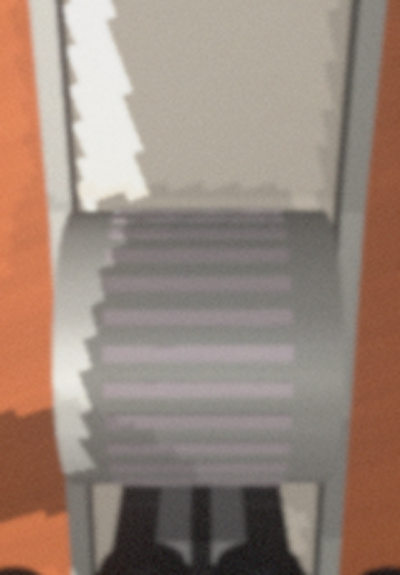

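View pics/s8.png

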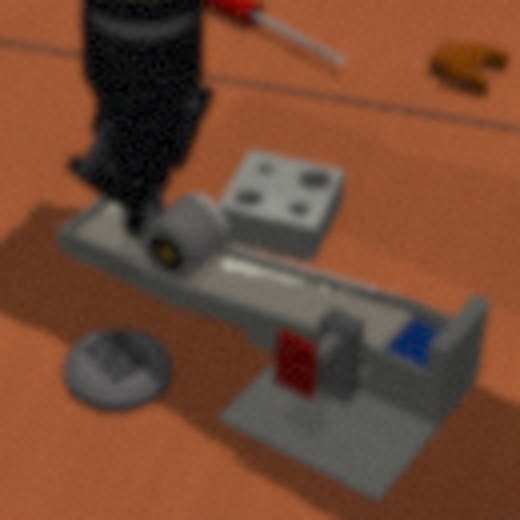

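Call:
drive_tool([
  [0.0018,0,0],
  [0.0018,0,0],
  [0.0018,0,0],
  [0.0018,0,0],
  [0.0018,0,0],
  [0.0018,0,0],
  [0.0018,0,0],
  [0.0018,0,0],
], yaw=[0,0,0,0,0,0,0,0], claw=[0,0,0,0,0,0,0,0])

```text
clock: 7.23
ee_pos: [0.6046, -0.0625, 0.0036]
orientation: [0.01, 0.162, 0.987, -0.0]
wrist_force: [0.3, 0.3, 0.0]
grip_width: -0.0
```

Call:
drive_tool([
  [0.0018,0,0],
  [0.0018,0,-0.0002],
  [0.0018,0,-0.0003],
  [0.0018,0,-0.0003],
  [0.0018,0,-0.0003],
  [0.0018,0,-0.0003],
  [0.0018,0,-0.0003],
  [0.0018,0,-0.0003],
], yaw=[0,0,0,0,0,0,0,0], claw=[0,0,0,0,0,0,0,0])

```text
clock: 7.9
ee_pos: [0.5916, -0.0582, 0.0071]
orientation: [0.013, 0.162, 0.987, -0.001]
wrist_force: [1.9, -0.7, 1.1]
grip_width: 0.001
```

```bash
python3 -c "
from st import *
show();pic('wrist','w9',(180,70,340,300),2.5);pic('side','s9',(205,130,335,260),4)"
```

```text
t 7.9 tcp ramp [-78.8  -0.3   7.1] yawerr(world deg, tool-ramp) 0.0 toolz [ 0.025 -0.005 -1.   ] F [ 1.9 -0.7  1.1] grip 0.001
```

View pics/w9.png

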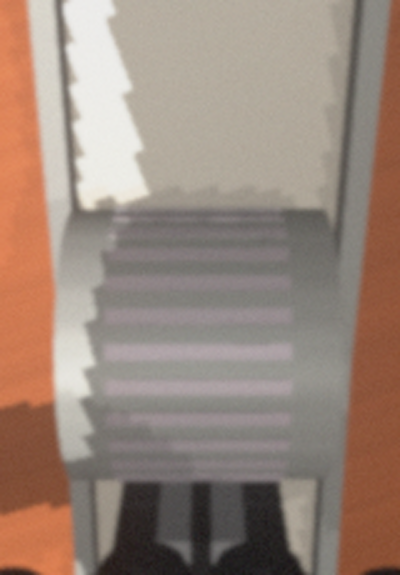

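View pics/s9.png

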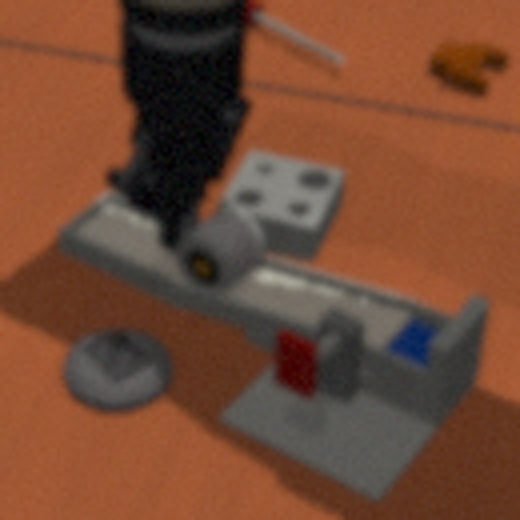

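Call:
drive_tool([
  [0.0018,0,-0.0002],
  [0.0018,0,-0.0002],
  [0.0018,0,-0.0002],
  [0.0018,0,-0.0002],
  [0.0018,0,-0.0002],
  [0.0018,0,-0.0002],
  [0.0018,0,-0.0002],
  [0.0018,0,-0.0002],
], yaw=[0,0,0,0,0,0,0,0], claw=[0,0,0,0,0,0,0,0])

```text
clock: 8.67
ee_pos: [0.5767, -0.0532, 0.0083]
orientation: [0.013, 0.162, 0.987, -0.001]
wrist_force: [2.4, -0.7, 1.3]
grip_width: 0.002
```

Call:
drive_tool([
  [0.0018,0,-0.0002],
  [0.0018,0,-0.0002],
  [0.0018,0,-0.0002],
  [0.0018,0,-0.0002],
  [0.0018,0,-0.0002],
  [0.0018,0,-0.0002],
  [0.0018,0,-0.0002],
  [0.0018,0,-0.0002],
], yaw=[0,0,0,0,0,0,0,0], claw=[0,0,0,0,0,0,0,0])

```text
clock: 9.33
ee_pos: [0.5615, -0.0481, 0.0098]
orientation: [0.013, 0.162, 0.987, -0.001]
wrist_force: [1.2, -0.5, 0.6]
grip_width: -0.0
```

```bash
python3 -c "
from st import *
show();pic('wrist','w10',(180,70,340,300),2.5);pic('side','s10',(205,130,335,260),4)"
```

```text
t 9.33 tcp ramp [-47.   -0.3   9.8] yawerr(world deg, tool-ramp) 0.0 toolz [ 0.025 -0.005 -1.   ] F [ 1.2 -0.5  0.6] grip -0.0
```

View pics/w10.png

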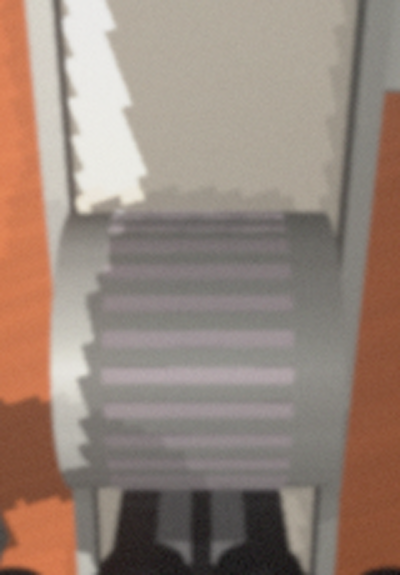

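View pics/s10.png

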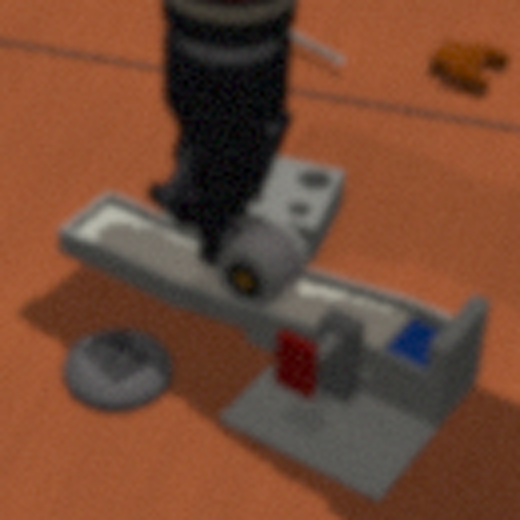

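Call:
drive_tool([
  [0.0018,0,-0.0003],
  [0.0018,0,-0.0004],
  [0.0018,0,-0.0004],
  [0.0018,0,-0.0004],
  [0.0018,0,-0.0004],
  [0.0018,0,-0.0004],
  [0.0018,0,-0.0004],
  [0.0018,0,-0.0004],
], yaw=[0,0,0,0,0,0,0,0], claw=[0,0,0,0,0,0,0,0])

```text
clock: 10.1
ee_pos: [0.5466, -0.0431, 0.0128]
orientation: [0.013, 0.162, 0.987, -0.001]
wrist_force: [1.5, -0.5, 1.0]
grip_width: 0.004
```

Call:
drive_tool([
  [0.0018,0,-0.0004],
  [0.0018,0,-0.0004],
  [0.0018,0,-0.0004],
  [0.0018,0,-0.0004],
  [0.0018,0,-0.0004],
  [0.0018,0,-0.0004],
  [0.0018,0,-0.0004],
  [0.0018,0,-0.0004],
], yaw=[0,0,0,0,0,0,0,0], claw=[0,0,0,0,0,0,0,0])

```text
clock: 10.77
ee_pos: [0.5314, -0.038, 0.0159]
orientation: [0.013, 0.162, 0.987, -0.001]
wrist_force: [1.9, -1.1, 0.7]
grip_width: 0.001
```

```bash
python3 -c "
from st import *
show();pic('wrist','w11',(180,70,340,300),2.5);pic('side','s11',(205,130,335,260),4)"
```

```text
t 10.77 tcp ramp [-15.2  -0.3  15.9] yawerr(world deg, tool-ramp) -0.0 toolz [ 0.025 -0.005 -1.   ] F [ 1.9 -1.1  0.7] grip 0.001
```

View pics/w11.png

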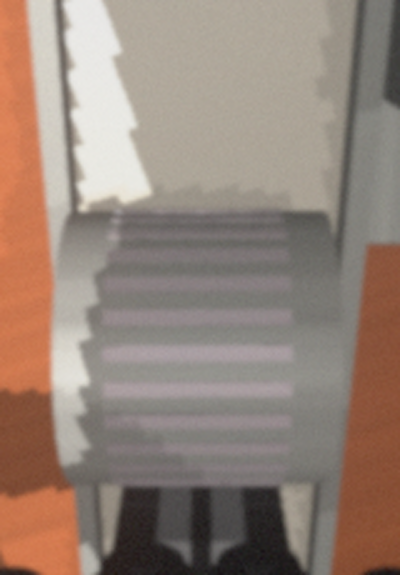

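View pics/s11.png

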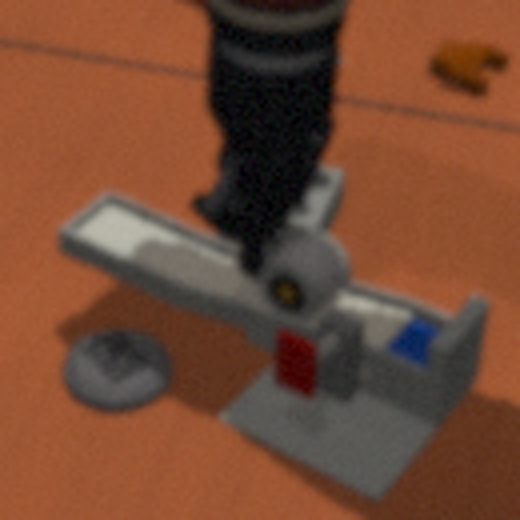

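Call:
drive_tool([
  [0.0018,0,-0.0003],
  [0.0018,0,-0.0003],
  [0.0018,0,-0.0003],
  [0.0018,0,-0.0003],
  [0.0018,0,-0.0003],
  [0.0018,0,-0.0003],
  [0.0018,0,-0.0003],
  [0.0018,0,-0.0003],
], yaw=[0,0,0,0,0,0,0,0], claw=[0,0,0,0,0,0,0,0])

```text
clock: 11.53
ee_pos: [0.5165, -0.033, 0.0181]
orientation: [0.013, 0.162, 0.987, -0.001]
wrist_force: [1.3, -1.2, 0.7]
grip_width: 0.001
```

Call:
drive_tool([
  [0.0018,0,-0.0003],
  [0.0018,0,-0.0003],
  [0.0018,0,-0.0003],
  [0.0018,0,-0.0003],
  [0.0018,0,-0.0003],
  [0.0018,0,-0.0003],
  [0.0018,0,-0.0003],
  [0.0018,0,-0.0003],
], yaw=[0,0,0,0,0,0,0,0], claw=[0,0,0,0,0,0,0,0])

```text
clock: 12.2
ee_pos: [0.5013, -0.0279, 0.0204]
orientation: [0.013, 0.162, 0.987, -0.001]
wrist_force: [1.4, -0.3, 1.0]
grip_width: 0.005
```

```bash
python3 -c "
from st import *
show();pic('wrist','w12',(160,20,360,270),2.4);pic('side','s12',(205,130,335,260),4)"
```

```text
t 12.2 tcp ramp [16.6 -0.2 20.4] yawerr(world deg, tool-ramp) -0.0 toolz [ 0.026 -0.006 -1.   ] F [ 1.4 -0.3  1. ] grip 0.005
```

View pics/w12.png

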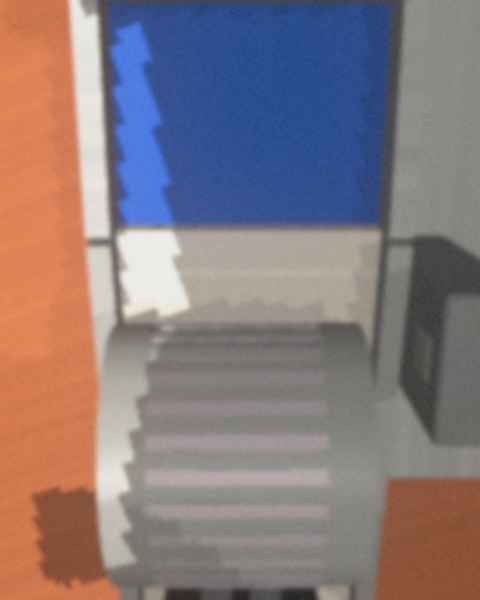

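View pics/s12.png

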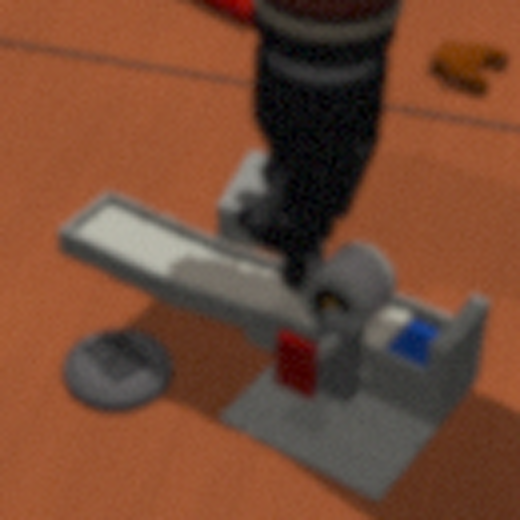

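Call:
drive_tool([
  [0.0018,0,-0.0003],
  [0.0018,0,-0.0003],
  [0.0018,0,-0.0003],
  [0.0018,0,-0.0003],
  [0.0018,0,-0.0003],
  [0.0018,0,-0.0003],
  [0.0018,0,-0.0003],
  [0.0018,0,-0.0003],
], yaw=[0,0,0,0,0,0,0,0], claw=[0,0,0,0,0,0,0,0])

```text
clock: 12.97
ee_pos: [0.4864, -0.0229, 0.0227]
orientation: [0.013, 0.162, 0.987, -0.001]
wrist_force: [1.1, -0.8, 1.1]
grip_width: -0.0
```

Call:
drive_tool([
  [0.0018,0,-0.0003],
  [0.0018,0,-0.0003],
  [0.0018,0,-0.0003],
  [0.0018,0,-0.0003],
  [0.0016,0,-0.0003],
  [0.0015,0,-0.0003],
  [0.0015,0,-0.0003],
  [0.0015,0,-0.0003],
], yaw=[0,0,0,0,0,0,0,0], claw=[0,0,0,0,0,0,0,0])

```text
clock: 13.63
ee_pos: [0.4723, -0.0181, 0.025]
orientation: [0.013, 0.162, 0.987, -0.001]
wrist_force: [1.5, 0.8, 1.3]
grip_width: -0.003
```

```bash
python3 -c "
from st import *
show();pic('wrist','w13',(160,20,360,270),2.4);pic('side','s13',(205,130,335,260),4)"
```

```text
t 13.63 tcp ramp [47.1 -0.2 25. ] yawerr(world deg, tool-ramp) -0.01 toolz [ 0.026 -0.006 -1.   ] F [1.5 0.8 1.3] grip -0.003
```

View pics/w13.png

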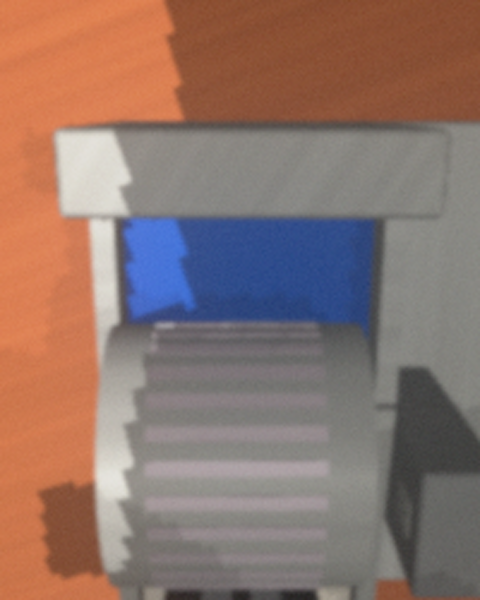

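View pics/s13.png

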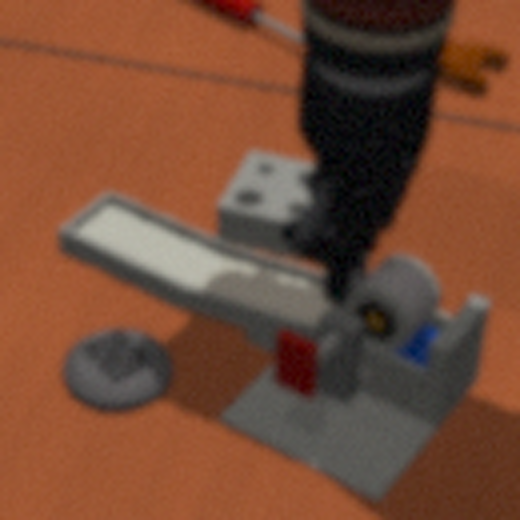

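Call:
drive_tool([
  [0.0012,0,-0.0002],
  [0.0012,0,-0.0002],
  [0.0012,0,-0.0002],
  [0.0012,0,-0.0002],
  [0.001,0,0],
  [0.001,0,0],
  [0.001,0,0],
  [0.001,0,0],
], yaw=[0,0,0,0,0,0,0,0], claw=[0,0,0,0,0,0,0,0])

```text
clock: 14.4
ee_pos: [0.4612, -0.0143, 0.0242]
orientation: [0.011, 0.162, 0.987, -0.0]
wrist_force: [0.1, -0.5, 0.4]
grip_width: 0.001
```

```bash
python3 -c "
from st import *
show();pic('wrist','w14',(160,20,360,270),2.4);pic('side','s14',(205,130,335,260),4)"
```

```text
t 14.4 tcp ramp [58.9 -0.3 24.2] yawerr(world deg, tool-ramp) 0.01 toolz [ 0.022 -0.004 -1.   ] F [ 0.1 -0.5  0.4] grip 0.001
```

View pics/w14.png

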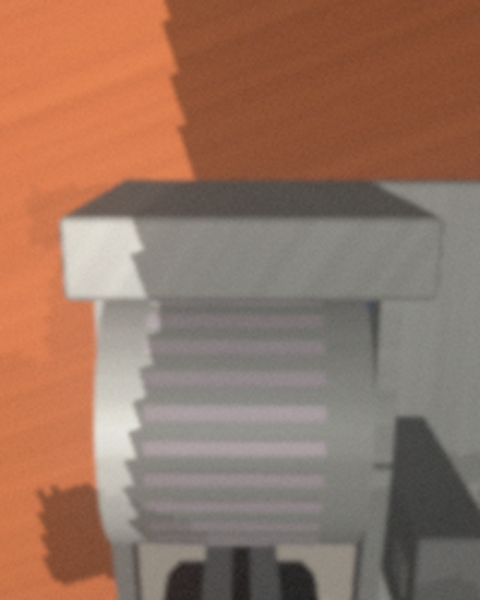

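View pics/s14.png

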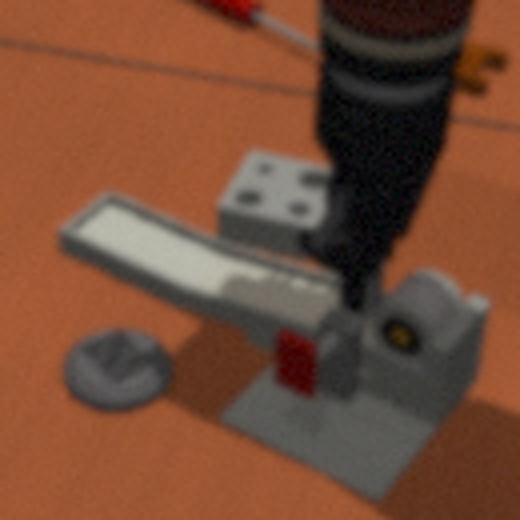

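Knob has dropped into the seat against the stop (hub at side px ≈(305,213)), clear of the fingers. Quick numerical check, then plan the tab push.

```bash
python3 -c "
from st import *
K,T=cam('side')
print(proj(r2w([(98,-20,52),(90,-20,54)],p),K,T).round(1).tolist())
for uv,z in (((205+400/4,130+336/4),.052),): print(w2r(ray(uv,K,T,z)))
# before: knob at rest centre -94
print('tab',[w2r(ray(((84+.5)/5+204.5,(375+.5)/5+144.5),*cam('top'),.084))])
for q in [(68,-110,60),(68,-103,60)]: print(q,r2w(q,p))
"
```

```text
[[304.8, 214.1], [301.9, 212.1]]
[ 98.19324221 -19.45004527  52.        ]
tab [array([ 68.6528591 , -86.88535872,  84.        ])]
(68, -110, 60) [[0.48757918 0.09259333 0.06      ]]
(68, -103, 60) [[0.48534325 0.08596004 0.06      ]]
```

Call:
drive_tool([
  [-0.002,0,-0.005],
  [0,0,-0.015],
  [0,0,-0.02],
  [0,0,-0.02],
  [0,0,0],
  [0.003,0.01,0],
  [0.004,0.02,0],
  [0.004,0.025,0],
], yaw=[0,0,0,0,0,0,0,0], claw=[0,0,0,0,0,0,0,0])

```text
clock: 15.17
ee_pos: [0.4697, 0.04, 0.0878]
orientation: [0.011, 0.165, 0.986, -0.001]
wrist_force: [-0.2, 0.2, 0.6]
grip_width: 0.003
```

```bash
python3 -c "
from st import *
show();pic('side','s15',(205,110,335,260),4)"
```

```text
t 15.17 tcp ramp [ 68.1 -54.5  87.8] yawerr(world deg, tool-ramp) -0.36 toolz [ 0.022 -0.005 -1.   ] F [-0.2  0.2  0.6] grip 0.003
```

View pics/s15.png

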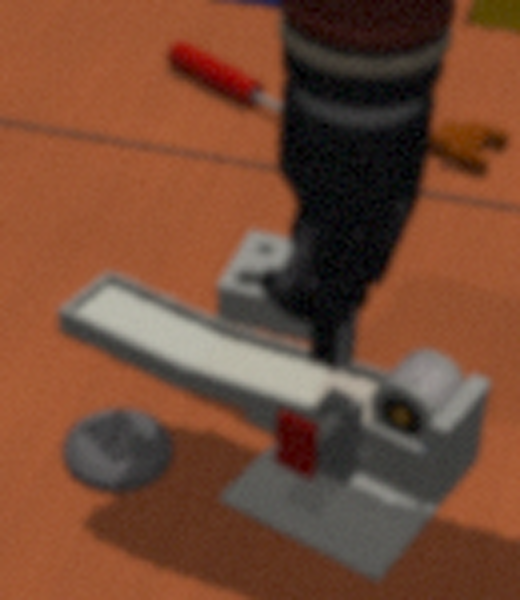

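Call:
drive_tool([
  [0,0.025,0],
  [0,0.02,0],
  [0,0.008,0],
  [0,0,0],
  [0,0,0],
], yaw=[0,0,0,0,0], claw=[0,0,0,0,0])

```text
clock: 15.63
ee_pos: [0.4858, 0.1007, 0.085]
orientation: [0.009, 0.162, 0.987, 0.0]
wrist_force: [-0.4, -1.0, 0.2]
grip_width: -0.001
```

```bash
python3 -c "
from st import *
show();pic('side','s16',(205,110,335,260),4);pic('wrist','w16')"
```

```text
t 15.63 tcp ramp [  72.2 -117.1   85. ] yawerr(world deg, tool-ramp) -0.0 toolz [ 0.019 -0.002 -1.   ] F [-0.4 -1.   0.2] grip -0.001
```

View pics/s16.png

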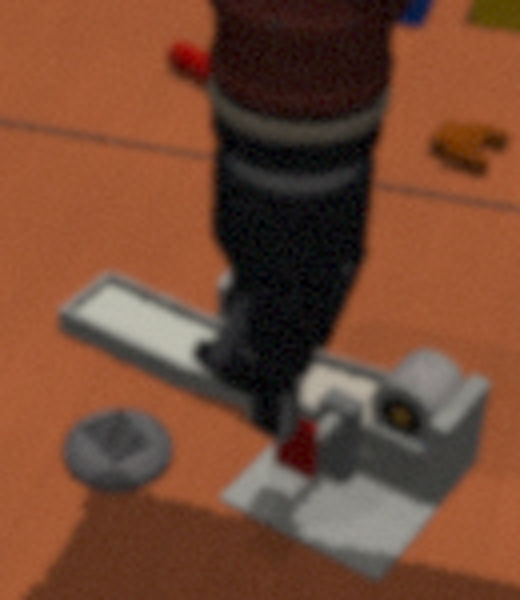

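View pics/w16.png

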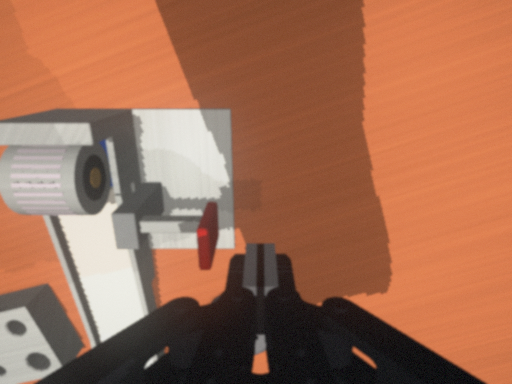

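Call:
drive_tool([
  [-0.003,0,0.008],
  [0,0,0.012],
  [0,0,0.01],
  [0,0,0.004],
  [0,0,0],
], yaw=[0,0,0,0,0], claw=[0,0,0,0,0])

```text
clock: 16.15
ee_pos: [0.4891, 0.0958, 0.0469]
orientation: [0.009, 0.165, 0.986, 0.0]
wrist_force: [-0.2, 0.2, 0.5]
grip_width: -0.0
```

```bash
python3 -c "
from st import *
show();pic('side','s17',(205,110,335,260),4);pic('wrist','w17')"
```

```text
t 16.15 tcp ramp [  67.6 -113.5   46.9] yawerr(world deg, tool-ramp) -0.34 toolz [ 0.019 -0.003 -1.   ] F [-0.2  0.2  0.5] grip -0.0
```

View pics/s17.png

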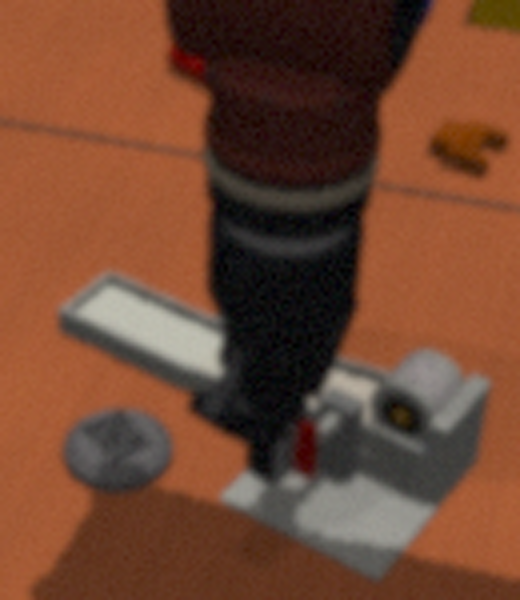

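View pics/w17.png

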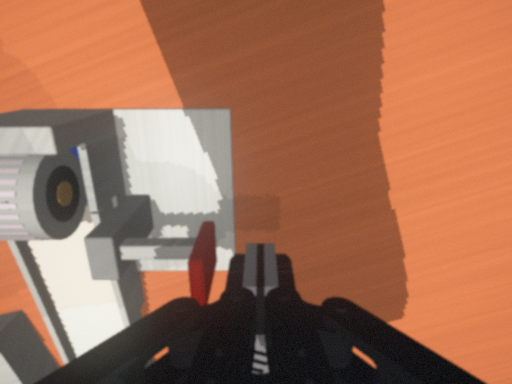

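Call:
drive_tool([
  [0,-0.003,-0.002],
  [0,-0.003,-0.001],
  [0,-0.003,0],
  [0,-0.002,0],
  [0,-0.002,0],
  [0,-0.002,0],
  [0,-0.002,0],
  [0,-0.002,0],
], yaw=[0,0,0,0,0,0,0,0], claw=[0,0,0,0,0,0,0,0])

```text
clock: 16.92
ee_pos: [0.4839, 0.0768, 0.0531]
orientation: [0.011, 0.164, 0.986, 0.001]
wrist_force: [0.7, 1.6, -0.6]
grip_width: -0.002
```

```bash
python3 -c "
from st import *
show();pic('side','s18',(205,110,335,260),4);pic('wrist','w18')"
```

```text
t 16.92 tcp ramp [ 66.5 -93.8  53.1] yawerr(world deg, tool-ramp) -0.28 toolz [ 0.022 -0.002 -1.   ] F [ 0.7  1.6 -0.6] grip -0.002
```

View pics/s18.png

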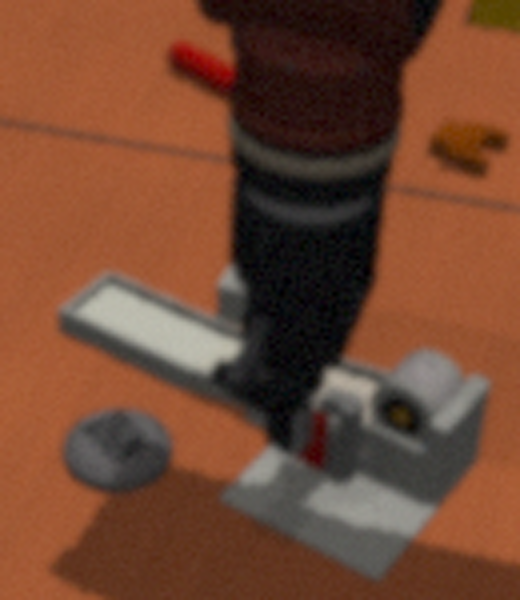

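View pics/w18.png

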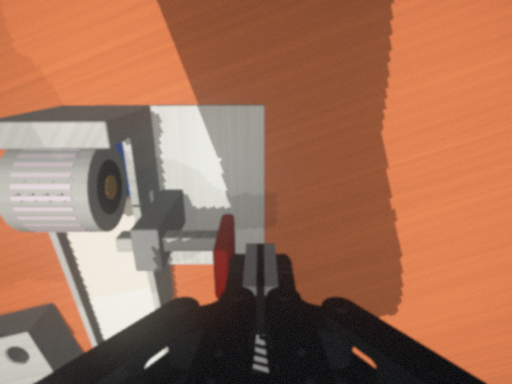

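Call:
drive_tool([
  [0,-0.002,0.0005],
  [0,-0.002,0.0005],
  [0,-0.002,0.0005],
  [0,-0.002,0.0005],
  [0,-0.002,0],
  [0,-0.002,0],
  [0,-0.002,0],
  [0,-0.002,0],
], yaw=[0,0,0,0,0,0,0,0], claw=[0,0,0,0,0,0,0,0])

```text
clock: 17.68
ee_pos: [0.479, 0.0604, 0.0516]
orientation: [0.012, 0.164, 0.986, 0.001]
wrist_force: [1.0, 2.3, 0.8]
grip_width: -0.003
```

```bash
python3 -c "
from st import *
show();pic('wrist','w19')"
```

```text
t 17.68 tcp ramp [ 65.9 -76.7  51.6] yawerr(world deg, tool-ramp) -0.26 toolz [ 0.024 -0.002 -1.   ] F [1.  2.3 0.8] grip -0.003
```

View pics/w19.png

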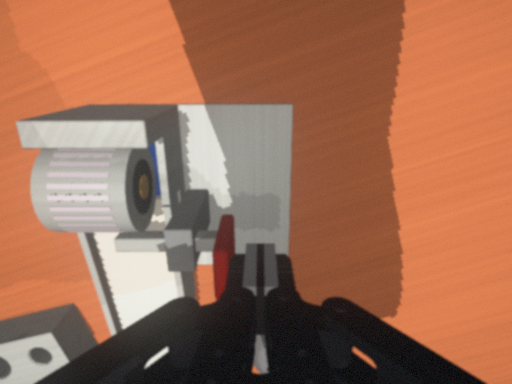

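Call:
drive_tool([
  [0,-0.002,0.0002],
  [0,-0.002,0.0002],
  [0,-0.002,0],
  [0,-0.002,0],
  [0,-0.0015,0],
  [0,-0.0015,0],
], yaw=[0,0,0,0,0,0], claw=[0,0,0,0,0,0])

```text
clock: 18.23
ee_pos: [0.4751, 0.0486, 0.0512]
orientation: [0.012, 0.164, 0.986, 0.001]
wrist_force: [-0.7, 1.4, 2.1]
grip_width: -0.002
```

Call:
drive_tool([
  [0,-0.0015,0],
  [0,-0.0015,0],
  [0,-0.0015,0],
], yaw=[0,0,0], claw=[0,0,0])

```text
clock: 18.48
ee_pos: [0.475, 0.0485, 0.0514]
orientation: [0.013, 0.163, 0.987, 0.007]
wrist_force: [4.3, 10.6, -1.3]
grip_width: -0.001
```

```bash
python3 -c "
from st import *
show();pic('wrist','w20')"
```

```text
t 18.48 tcp ramp [ 65.9 -64.2  51.4] yawerr(world deg, tool-ramp) -0.13 toolz [ 0.028  0.009 -1.   ] F [ 4.3 10.6 -1.3] grip -0.001
```

View pics/w20.png

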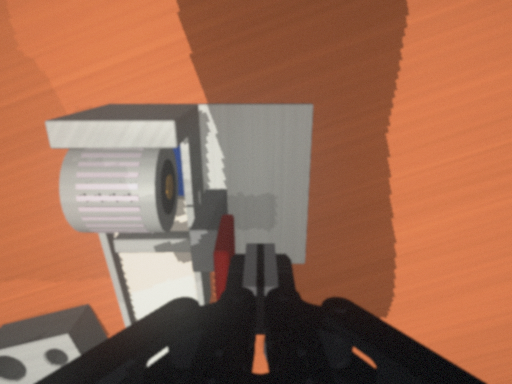

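Force rose to ~11 N with the tool stalled at y −64 (15 mm half-finger → tab face at −49): the end stop. Back off gently and lift clear.

Call:
drive_tool([
  [0,0.003,0],
  [0,0.008,0],
  [0,0.012,0],
  [0,0.01,0],
  [0,0,0],
  [0,0,-0.02],
  [0,0,-0.03],
  [0,0,-0.03],
], yaw=[0,0,0,0,0,0,0,0], claw=[0,0,0,0,0,0,0,0])

```text
clock: 19.2
ee_pos: [0.4786, 0.0817, 0.1262]
orientation: [0.006, 0.162, 0.987, 0.005]
wrist_force: [0.7, -1.2, -1.7]
grip_width: 0.0
```

Call:
drive_tool([
  [0,0.01,-0.03],
  [-0.01,0.02,-0.02],
  [-0.01,0.02,0],
  [0,0,0],
  [0,0,0],
], yaw=[0,0,0,0,0], claw=[0,0,0,0,0])

```text
clock: 19.62
ee_pos: [0.5163, 0.1228, 0.1866]
orientation: [0.01, 0.162, 0.987, 0.004]
wrist_force: [-0.6, -0.5, -1.3]
grip_width: 0.003
```

```bash
python3 -c "
from st import *
show();pic('side','s21',(205,130,335,260),4);pic('wrist','w21');pic('top','t21',(205,145,315,265),5)
K,T=cam('side');I=cv2.imread('pics/s21.png')
for L in ([(55,-49,84),(81,-49,84),(81,-49,44),(55,-49,44),(55,-49,84)],[(98,-20,52),(98,-20,53)]):
    q=((proj(r2w(L,p),K,T)-(205,130)+.5)*4-.5).round().astype(int);cv2.polylines(I,[q.reshape(-1,1,2)],False,(0,255,0),1)
cv2.imwrite('pics/s21o.png',I)"
```

```text
t 19.62 tcp ramp [  50.4 -147.8  186.6] yawerr(world deg, tool-ramp) -0.08 toolz [ 0.022  0.005 -1.   ] F [-0.6 -0.5 -1.3] grip 0.003
```

View pics/s21o.png

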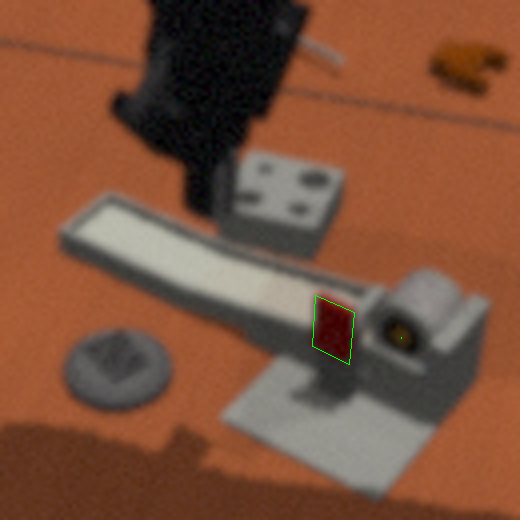

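View pics/w21.png

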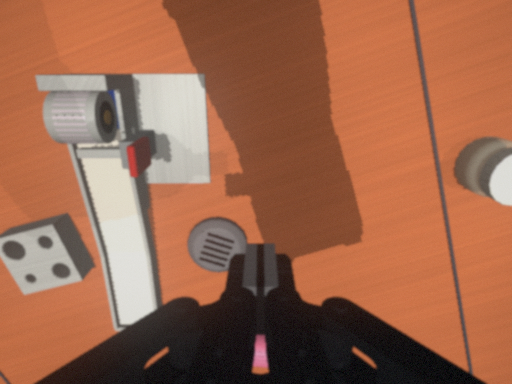

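View pics/t21.png

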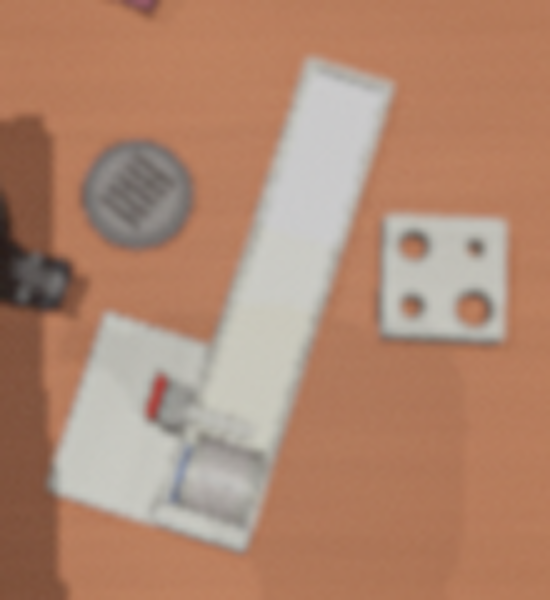

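The knob hub sits on its predicted seat point, the tab matches the fully-shut outline, and the cover and block have not moved. The arm is clear, so I'm handing in.

```bash
python3 -c "
from st import *
show();print(hand_in())"
```

```text
t 19.77 tcp ramp [  51.3 -146.9  185.4] yawerr(world deg, tool-ramp) -0.15 toolz [ 0.02   0.005 -1.   ] F [ 0.3 -0.1 -0. ] grip -0.0
the job is handed in; nothing more can be done
None
```

I pushed the chrome knob up the ramp with the closed fingertips at about 22 mm/s, never gripping it. It dropped over the crest into the blue seat against the stop. I then pushed the red tab until the keeper reached its end stop, lifted clear and handed in at 19.8 s.

**Last checks:**
- **Knob:** while the hand was still on the lane, the side camera put its centre at x 98.2 mm, inside the 97.5–99 mm seat range. The last picture shows it still on that point.
- **Keeper:** the tab matched the fully-shut outline at y −49 mm. The tool also stalled there with the push force up to about 11 N.
- **Bystanders:** the cover disc and the bench block stand where they were. I did not re-measure the other objects, but the arm stayed clear of them.
- **Robot:** it was touching nothing when I handed in (force about 0 N).

**What disagreed:**
- **Fingertip length:** the interface says the tips are 11 mm ahead of the TCP, but both cameras showed them about 20 mm behind it. I lowered the tool in small steps onto the empty lane behind the knob. There was no contact even where the stated tips would have been below the lane surface, so I used the camera value. The tool then stalled where expected at the keeper's end stop.
- **Sideways overshoot:** the approach swung about 9 mm past the lane's centre line. I corrected it before touching the knob.
- **Crest:** the knob rolled the last few millimetres into the seat on its own, and I saw no roll-back.

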